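# Flip a printed ceramic board against the step of a turning jig

### The job

The ceramic board lies print side up on the low bed of the wooden turning jig. With the outside of the fingertips, gently push it against the step of the jig until it tips up and flips over, so that it comes to rest flat on the raised cork step with its plain white back up. Do not pinch it or lift it off the jig, let its leading edge pivot low down at the step, leave the jar, vial, mortar and squeegee where they are, and finish clear of everything.

Things in the scene. Friction and masses are not known exactly. Their poses are not given: they have to be found in the camera images.
- jig: Fixed ochre wooden jig. Origin on the bench under the middle of the step's upright face; x = push direction, from low bed to raised step. Low bed: x -62 to 0 mm, top 40 mm above the bench. Cork-topped step: x 0 to 120 mm, top 56 mm above the bench (upright face at x = 0, 16 mm high); end lip x 120 to 128 mm, top at 62 mm. All 120 mm wide (y). In front of the low bed the space is free.
- jig_step (a point): Middle of the top edge of the step's upright face, 56 mm above the bench. A board pushed upright against this face and on past upright falls over this edge by itself onto the cork.
- board: Loose ceramic board, 90 (x) by 70 (y) by 5 mm (z), about 110 g. +z face printed teal with copper tracks, other face plain white. Origin at the centre of the white face. Starts print up on the low bed, +x edge 7 to 11 mm short of the step, x within 5 degrees of the jig's x. Pushed at the near edge it slides to the step.
- board_far (a point): Middle of the board's leading (+x) edge, half way through its thickness; starts nearest the step.
- board_near (a point): Middle of the board's near (-x) edge, half way through its thickness. Starts overhanging the low bed by about 35 mm, with 40 mm of free height between the board and the bench, so that a tilted fingertip can reach under it. Raised, with the board against the step, it swings about the leading edge at the step's foot.
- jar: White jar with black lid and paper label, 68 mm across, 85 mm high, loose bystander. Origin at the centre of its underside.
- vial: Small violet vial with black cap, 34 mm across, 60 mm high, loose bystander. Origin at the centre of its underside.
- mortar: White mortar with a grey pestle in it (one solid piece), 84 mm across, 50 mm high, loose bystander. Origin at the centre of its underside.
- squeegee: Brown squeegee with black rubber foot, 90 by 22 by 40 mm high, long side along its x, standing on its foot, loose bystander. Origin at the centre of its underside.

How it is judged:
On the way, in this order (a step that is already met when the one before it is completed fails the run):
1. the board's leading edge is pushed up against the step (within 5 mm), the board still less than 45 degrees tilted (x of board_far in the frame of jig above -0.005 m and angle between board's own z axis and vertical below 0.78 rad), for 0.05 s.
2. the board is tipped up past 50 degrees, its leading edge down at the foot of the step (angle between board's own z axis and vertical between 0.87 and 1.75 rad and x of board_far in the frame of jig between -0.035 and 0.01 m and z of board_far in the frame of jig below 0.062 m), for 0.05 s.
At the end, for the whole second after the job is handed in: The board lies still and flat (within 6 degrees) on the cork step, white back up, its middle 12 to 85 mm beyond the step's upright face and within 50 mm of the jig's middle line (overhanging the step's edge is fine); bystanders within 15 mm of where they were (angle between board's own z axis and vertical above 3.04 rad and z of board in the frame of jig between 0.057 and 0.065 m and x of board in the frame of jig between 0.012 and 0.085 m and y of board in the frame of jig between -0.05 and 0.05 m and linear speed of board below 0.02 m/s and distance of each of jar, vial, mortar, squeegee from where it was at the start of the episode below 0.015 m); the robot touches nothing.
It fails at once if the board is lifted: its leading edge rises more than 35 mm above the low bed, or its middle more than 80 mm above the low bed (z of board_far in the frame of jig above 0.075 m or z of board in the frame of jig above 0.12 m).
It fails at once if the board is pinched or pressed hard: more than 25 N between fingers and board (contact force between the fingers and board above 25 N).
It fails at once if a bystander (jar, vial, mortar, squeegee) is moved more than 15 mm or tilted more than 20 degrees (distance of any of jar, vial, mortar, squeegee from where it was at the start of the episode above 0.015 m or angle between any of jar, vial, mortar, squeegee's own z axis and vertical above 0.35 rad).
It also fails if it takes over 48 s, if anything falls off the work surface, if the arm or the gripper's body presses on something with over 40 N, if the wrist force passes 120 N, or if a joint passes its speed limit or range.

### The arm

A 7-joint arm with a two-finger parallel gripper is mounted at the origin on the work surface. World frame = base frame: x ahead of the robot, y to its left, z up, the work surface at z = 0. Lengths are in m, angles in rad, forces in N, time in s.
With the tool pointing down it reaches from about 0.35 to 0.9 m from the base axis. Payload 8.1 kg.
Tool frame: the origin (TCP) lies at the very end of the fingers, on their centre line; the grasp point (between the pads) lies 19 mm behind it (arm.tcp_to_grasp is the distance from the TCP to the grasp point, in m); z points along the fingers, y is the line along which they close (so a half turn about z gives the same grasp; the last joint's range is limited). The gripper opens to 92 mm and grips with 3 to 60 N. Pads are 19 mm wide; open, the fingers measure 130 mm over their backs; the gripper's body (75 mm by 190 mm) begins 47 mm behind the grasp point.
Start: joints at [-1.344, 0.434, 0.025, 1.573, -0.012, 1.134, -0.075], TCP at [0.202, 0.591, 0.227] pointing down, gripper open.
Joint ranges: [-2.62, 2.62], [-0.44, 2.09], [-1.27, 1.32], [0.08, 2.57], [-1.32, 4.46], [0.12, 2], [-2.74, 2.74]. Speed limits (rad/s): [2.22, 2.22, 3.01, 3.01, 3.14, 3.14, 3.14].

### API

Orientations are given as a rotation vector (axis times angle).
In Python, from cell import arm gives the robot as it stands.
- The arm moves only by the shell command python3 nudge.py 'ROWS' [FORCE]. ROWS is 1 to 10 rows, one to a line, with the numbers parted by spaces; each row has 5 numbers: dx, dy, dz in shares of the most that a row can go, 1 being 50 mm, then a turn about the tool's z in units of 0.05 rad, then the opening from 0.0 (shut) to 1.0 (fully open); each row shifts and turns the commanded pose from where the row before left it, along the tool's axes as they then stand; what a row does not reach is not made up. A row lasts 1/10 s, in which the tool goes at most 0.05 m and 0.15 rad, less where a joint would pass 70% of its speed; a pose out of reach is approached as far as the arm can. The fingers move at their own pace and stop on an object; FORCE is the grip in N (left out, the last holds). Time passes only in rows, so rows that do not move let the fingers close. It prints the time, the measured TCP pose, the force, the opening and the grip force at its end. Input that does not fit is refused with a message, and nothing moves.
- arm.observe(): the state, without advancing time (a new reading comes with each control period).
- arm.get_image(name): name is "side" or "top" or "wrist"; returns a dict with "image" (400x640x3 uint8, blue, green, red), "fx", "fy", "cx", "cy" (pixels), "cam_to_world" (4x4, takes a point from camera to world coordinates); the wrist camera has in their place "mount" (4x4, takes a point from camera to tool coordinates, whose origin is the TCP and whose axes are the flange's). Camera axes: x right, y down, z forward; pixel columns grow to the right and rows downward; lengths in m; the calibration is good to about 2 mm. A picture is of the moment at which its call begins: read the wrist's pose just before it. There is no depth.
- arm.sign_off(): hands the job in; it is judged then, once.
The state is a dict: "clock": time; "joints": joint angles; "dq": joint speeds; "joint_efforts": joint torques, N m; "position": TCP position; "ee_rot": TCP orientation; "force": force on the tool from outside, world axes, zero at the start; "ft_torque": the same for the moment, N m; "width": opening from 0.0 (shut) to 1.0 (fully open); "gripper_force": force on a finger pad.
Only numpy, scipy, OpenCV 4.12 (cv2) and the standard library are available. Lean on these libraries where they do the work, as an engineer would, in place of code of your own. Each camera call takes 0.05 s, during which the arm holds its last target. There are 200 camera calls.

## Working session

There is one attempt and no reset: what is moved stays moved. The work goes in short steps, Python scripts to look and compute and a shell command to move; the robot and the scene stay as the last step left them, time stands still between calls to the robot, and variables do not carry over. Pictures are saved under pics/ and viewed, at most 10 in all, crops included, and the job is handed in when it is done.

```bash
ls; mkdir -p pics; python3 - <<'E'
from cell import arm
import cv2
s=arm.observe();print({k:s[k] for k in('clock','position','ee_rot','force','width')})
for n in('top','side'):
    d=arm.get_image(n);cv2.imwrite(f'pics/{n}0.png',d['image']);print(n,d['fx'],d['fy'],d['cx'],d['cy'],d['cam_to_world'])
E
```

```text
cell.py
nudge.py
pics
{'clock': 0.0, 'position': array([0.2023152 , 0.59079695, 0.22594521]), 'ee_rot': array([-5.15802732e-01, -3.09885992e+00,  2.48811298e-03]), 'force': array([-0.34681144, -1.24730853, -0.22762474]), 'width': 1.0048313879440856}
top 485.7911127711648 485.7911127711648 318.44374587793544 196.44849395635947 [[-0.01086195 -0.99958335  0.02674225  0.52797975]
 [-0.99979441  0.01039855 -0.01740683  0.11773449]
 [ 0.0171215  -0.02692582 -0.9994908   0.93325285]
 [ 0.          0.          0.          1.        ]]
side 418.19386651074177 418.19386651074177 314.1763717907057 202.99382279867274 [[-0.95961851 -0.2057376   0.19184461  0.43216582]
 [-0.28106238  0.67293224 -0.68422668  0.53295739]
 [ 0.01167273 -0.71051689 -0.70358333  0.52267782]
 [ 0.          0.          0.          1.        ]]
```
View pics/top0.png

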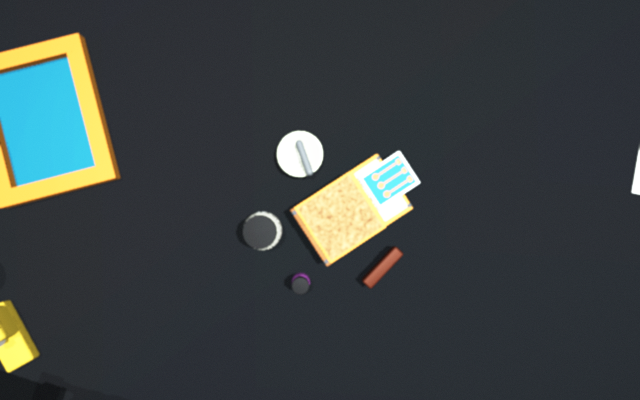

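View pics/side0.png

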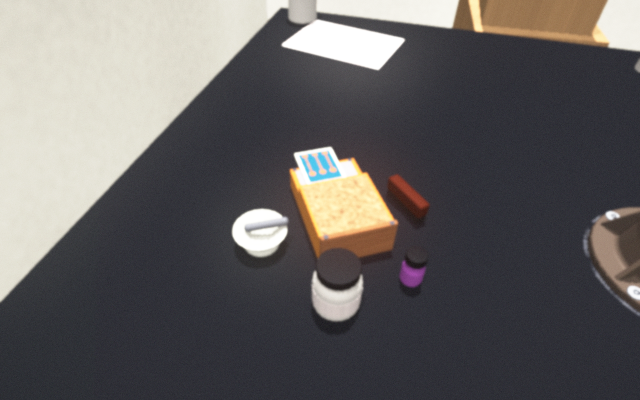

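The top view shows the jig's cork at about (340,215), with the board at (390,180) on its upper right side. The mortar (300,155), jar (262,231), vial (301,284) and squeegee (383,268) stand around it. The side view shows the same layout. I'll zoom in to get the corners.

```bash
python3 - <<'E'
import cv2
a=cv2.imread('pics/top0.png')[140:280,280:440]
cv2.imwrite('pics/c0.png',cv2.resize(a,None,fx=5,fy=5,interpolation=cv2.INTER_CUBIC)[:600])
E
```

View pics/c0.png

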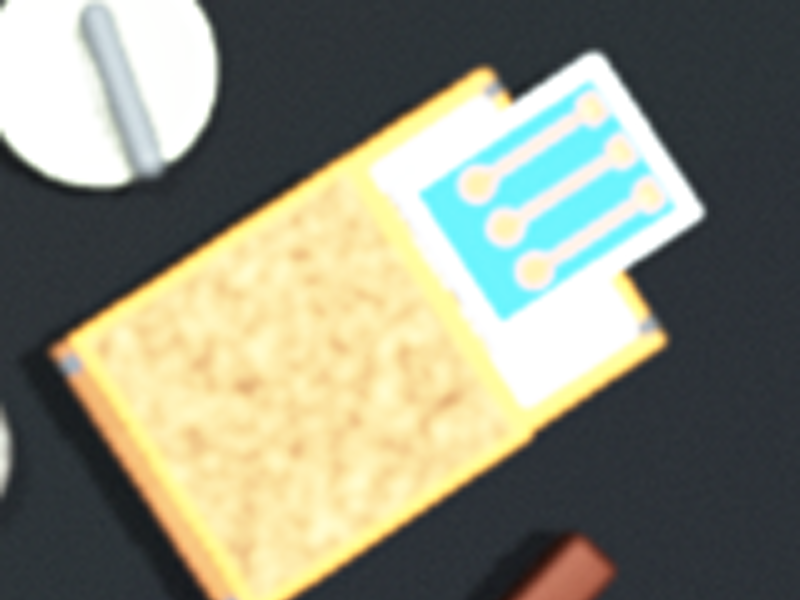

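The zoomed crop shows the board's near corners at crop (598,50) and (705,212). The step edge ends are at about (352,165) and (532,440), and the low bed's near corners at (490,68) and (667,342).

```bash
cat >h.py <<'E'
import numpy as np
from scipy.spatial.transform import Rotation as R
from cell import arm
def ray(d,u,v,z):
    T=np.array(d['cam_to_world']);r=T[:3,:3]@[(u-d['cx'])/d['fx'],(v-d['cy'])/d['fy'],1]
    return T[:3,3]+r*(z-T[2,3])/r[2]
E
python3 - <<'E'
from h import *
import cv2
d=arm.get_image('top')
P=lambda u,v,z:ray(d,280+u/5-.4,140+v/5-.4,z)[:2]
sa,sb=P(352,165,.056),P(532,440,.056); na,nb=P(490,68,.040),P(667,342,.040)
ba,bb=P(598,50,.045),P(705,212,.045)
print('step',sa,sb,np.linalg.norm(sa-sb),'bed',na,nb,np.linalg.norm(na-nb))
print('yaw from edges',[np.degrees(np.arctan2(*((a-b)[::-1]))) for a,b in((sa,sb),(na,nb),(ba,bb))],'bedlen',np.linalg.norm((sa+sb-na-nb)/2))
x=((sa+sb)-(na+nb))/2; print('x-dir deg',np.degrees(np.arctan2(x[1],x[0])))
# board teal rectangle
hsv=cv2.cvtColor(d['image'],cv2.COLOR_BGR2HSV)
m=cv2.inRange(hsv,(80,80,80),(110,255,255));m[:, :340]=0;m[260:]=0;m[:,440:]=0
m=cv2.morphologyEx(m,cv2.MORPH_CLOSE,np.ones((9,9)))
r=cv2.boxPoints(cv2.minAreaRect(cv2.findNonZero(m)));q=[ray(d,*p,.045)[:2] for p in r];print('teal',q,np.mean(q,0),'width',[np.linalg.norm(q[i]-q[i-1]) for i in (0,1)])
yaw=[np.degrees(np.arctan2(*((q[i]-q[i-1])[::-1]))) for i in range(4)];print(yaw)
print('board near mid',(ba+bb)/2,np.linalg.norm(ba-bb),'step mid',(sa+sb)/2)
s=arm.observe();print(R.from_rotvec(s['ee_rot']).as_matrix().round(4))
E
```

```text
step [0.59406321 0.04482859] [ 0.49384397 -0.01907951] 0.11886185731129852 bed [ 0.63068892 -0.00802056] [ 0.52874969 -0.07203132] 0.12037019202273685
yaw from edges [np.float64(32.524960449868914), np.float64(32.12596788260341), np.float64(32.68022217005342)] bedlen 0.06385645828023745
x-dir deg 124.06239985827364
teal [array([0.58389008, 0.01961262]), array([ 0.62519442, -0.04385104]), array([ 0.57816087, -0.07431888]), array([ 0.53700633, -0.01083147])] [ 0.58106293 -0.02734719] width [np.float64(0.055901059381530296), np.float64(0.07572110190029156)]
[np.float64(32.99779119589969), np.float64(-56.942535709227315), np.float64(-147.06526128818646), np.float64(122.95258044820426)]
board near mid [ 0.60637506 -0.06649079] 0.07134449450905465 step mid [0.54395359 0.01287454]
[[-9.461e-01  3.239e-01 -3.000e-04]
 [ 3.239e-01  9.461e-01 -1.100e-03]
 [-1.000e-04 -1.200e-03 -1.000e+00]]
```

The rows are not in the units I measure in: shifts go in shares of 50 mm and turns go in units of 0.05 rad. I convert before sending: 0.135 rad is 2.7.

```bash
python3 nudge.py '0 0 0 2.7 0.25
0 0 0 2.7 0.25
0 0 0 2.7 0.25
0 0 0 2.7 0.25
0 0 0 2.7 0.25' 20
python3 nudge.py '-0.8 0 0 0 0.25
-0.8 0 0 0 0.25
-0.8 0 0 0 0.25
-0.8 0 0 0 0.25
-0.8 0 0 0 0.25
-0.8 0 0 0 0.25
-0.8 0 0 0 0.25
-0.8 0 0 0 0.25
-0.8 0 0 0 0.25
-0.8 0 0 0 0.25'
python3 nudge.py '-0.8 0 0 0 0.25
-0.8 0 0 0 0.25
-0.8 0 0 0 0.25
-0.8 0 0 0 0.25
-0.8 0 0 0 0.25
-0.8 0 0 0 0.25
-0.8 0 0 0 0.25
-0.8 0 0 0 0.25
-0.8 0 0 0 0.25
-0.8 0 0 0 0.25'
cat >>h.py <<'E'
th=np.radians(122.4);O=np.array([.544,.0129])
def st(say=True):
    s=arm.observe();p=np.array(s['position']);M=R.from_rotvec(s['ee_rot']).as_matrix()
    X=np.array([np.cos(th),np.sin(th)]);Y=np.array([-X[1],X[0]]);d=p[:2]-O;f=np.array(s['force'])
    print('t',round(s['clock'],2),'jig xyz mm',(1e3*np.array([d@X,d@Y,p[2]])).round(1),'F jig',np.round([f[:2]@X,f[:2]@Y,f[2]],2),'toolx yaw',np.degrees(np.arctan2(M[1,0],M[0,0])).round(2),'w',round(s['width'],3))
if __name__=='__main__':st()
E
python3 h.py
```

```text
clock: 0.65
position: [0.2023, 0.5911, 0.2264]
ee_rot: [1.52, 2.749, -0.001]
force: [-0.3, 0.2, -0.8]
width: 0.618
gripper_force: 0.0
clock: 1.65
position: [0.4174, 0.2522, 0.2267]
ee_rot: [-1.513, -2.753, -0.0]
force: [0.4, -0.3, 0.9]
width: 0.251
gripper_force: 0.0
clock: 2.65
position: [0.632, -0.0852, 0.2265]
ee_rot: [-1.512, -2.753, -0.0]
force: [1.5, 0.9, 0.5]
width: 0.25
gripper_force: 0.0
t 2.65 jig xyz mm [-130.   -21.7  226.5] F jig [-0.07 -1.78  0.5 ] toolx yaw 122.44 w 0.25
```

In the tool's units: 0.04 m is 0.8, 0.03 m is 0.6.

```bash
python3 nudge.py '0 -0.24 0.4 0 0.25
0 0 0.8 0 0.25
0 0 0.8 0 0.25
0 0 0.8 0 0.25
0 0 0.6 0 0.25
0 0 0.4 0 0.25
0 0 0.2 0 0.25
0 0 0 0 0.25'
python3 h.py;python3 - <<'E'
from h import *
import cv2
a=arm.get_image('top')['image'][140:260,330:490];b=arm.get_image('side')['image'][100:220,240:400]
cv2.imwrite('pics/c1.png',cv2.resize(np.vstack([a,b]),None,fx=2.5,fy=2.5,interpolation=cv2.INTER_CUBIC))
E
```

```text
clock: 3.45
position: [0.6204, -0.0902, 0.0255]
ee_rot: [-1.512, -2.751, 0.002]
force: [0.3, 0.2, -0.1]
width: 0.253
gripper_force: 0.0
t 3.45 jig xyz mm [-128.    -9.2   25.5] F jig [-0.03 -0.34 -0.1 ] toolx yaw 122.43 w 0.253
```

View pics/c1.png

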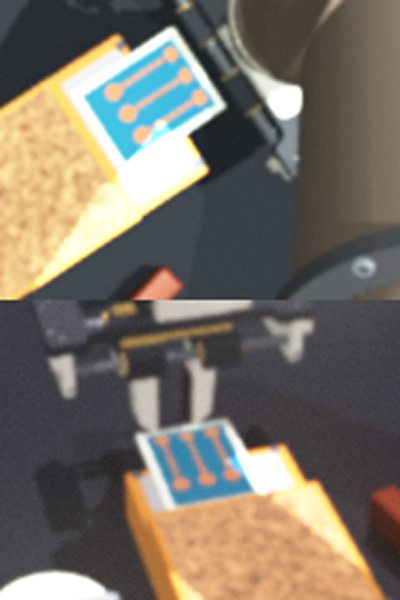

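The fingers stand just behind the near edge, roughly centred on it and below board height. Next I push the board to the step.

In the tool's units: 0.005 m is 0.1, 0.004 m is 0.08.

```bash
python3 nudge.py '0.1 0 0 0 0.25
0.1 0 0 0 0.25
0.08 0 0 0 0.25
0.06 0 0 0 0.25
0.06 0 0 0 0.25
0.06 0 0 0 0.25
0 0 0 0 0.25';python3 h.py
python3 nudge.py '0.04 0 0 0 0.25
0.04 0 0 0 0.25
0 0 0 0 0.25';python3 h.py
```

```text
clock: 4.25
position: [0.6088, -0.0706, 0.0268]
ee_rot: [-1.512, -2.754, -0.0]
force: [-0.1, 0.8, -1.1]
width: 0.25
gripper_force: 0.0
t 4.25 jig xyz mm [-105.2  -10.    26.8] F jig [ 0.75 -0.39 -1.11] toolx yaw 122.44 w 0.25
clock: 4.55
position: [0.6072, -0.068, 0.0268]
ee_rot: [1.512, 2.752, -0.0]
force: [1.1, -1.7, -0.9]
width: 0.248
gripper_force: 1.6
t 4.55 jig xyz mm [-102.2  -10.    26.8] F jig [-2.07 -0.02 -0.93] toolx yaw 122.42 w 0.248
```

```bash
for i in 1 ; do python3 nudge.py '0.04 0 0 0 0.25
0 0 0 0 0.25' >/dev/null;python3 h.py; done
python3 nudge.py '0.03 0 0 0 0.25
0 0 0 0 0.25'>/dev/null;python3 h.py
python3 - <<'E'
from h import *
import cv2
d=arm.get_image('top')
hsv=cv2.cvtColor(d['image'],cv2.COLOR_BGR2HSV)
m=cv2.inRange(hsv,(80,80,80),(110,255,255));m[:, :340]=0;m[260:]=0;m[:,440:]=0
m=cv2.morphologyEx(m,cv2.MORPH_CLOSE,np.ones((9,9)))
r=cv2.boxPoints(cv2.minAreaRect(cv2.findNonZero(m)));q=np.mean([ray(d,*p,.045)[:2] for p in r],0)
X=np.array([np.cos(th),np.sin(th)]);print('teal centre x,y',(q-O)@X,(q-O)@[-X[1],X[0]],'was',(np.array([.58106,-.02735])-O)@X)
E
```

```text
t 4.75 jig xyz mm [-102.1  -10.    27.3] F jig [-8.43 -0.41 -0.84] toolx yaw 122.37 w 0.253
t 4.95 jig xyz mm [-102.1  -10.1   27.7] F jig [-11.63   0.12  -0.71] toolx yaw 122.33 w 0.251
teal centre x,y -0.04566097831193106 -0.009642171286723188 was -0.05384194002337772
```

The board is against the step with an 11.6 N push. Now I try to lift the near edge by friction.

In the tool's units: -0.003 m is -0.06.

```bash
python3 nudge.py '0 0 -0.06 0 0.25
0 0 -0.06 0 0.25
0 0 0 0 0.25'>/dev/null;python3 h.py
python3 - <<'E'
from h import *
import cv2
b=arm.get_image('side')['image'][130:200,270:370]
cv2.imwrite('pics/c2.png',cv2.resize(b,None,fx=6,fy=6,interpolation=cv2.INTER_CUBIC))
E
```

```text
t 5.3 jig xyz mm [-101.9  -10.    33.9] F jig [-10.59   0.12  -1.08] toolx yaw 122.32 w 0.251
```

View pics/c2.png

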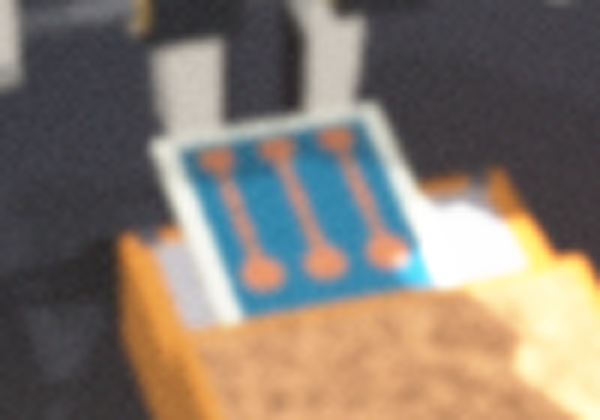

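In the tool's units: -0.005 m is -0.1, -0.004 m is -0.08.

```bash
python3 nudge.py '0 0 -0.08 0 0.25
0.006 0 -0.1 0 0.25
0.012 0 -0.1 0 0.25
0 0 0 0 0.25'>/dev/null;python3 h.py
python3 - <<'E'
from h import *
import cv2
b=arm.get_image('side')['image'][120:200,270:370]
cv2.imwrite('pics/c3.png',cv2.resize(b,None,fx=6,fy=6,interpolation=cv2.INTER_CUBIC))
E
```

```text
t 5.75 jig xyz mm [-100.2  -10.1   48.1] F jig [-8.73 -0.22  2.31] toolx yaw 122.34 w 0.25
```

View pics/c3.png

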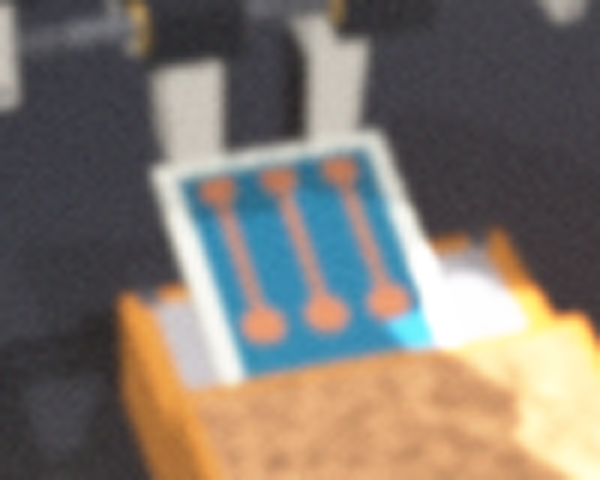

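The near corner rose about 6 px (crop row 205 to 170 in the same frame), so the board is tilting. I follow the arc.

In the tool's units: -0.005 m is -0.1, 0.0015 m is 0.03.

```bash
python3 nudge.py '0.02 0 -0.1 0 0.25
0.03 0 -0.1 0 0.25
0 0 0 0 0.25'>/dev/null;python3 h.py
python3 nudge.py '0.036 0 -0.1 0 0.25
0.04 0 -0.1 0 0.25
0 0 0 0 0.25'>/dev/null;python3 h.py
```

```text
t 6.1 jig xyz mm [-97.7 -10.2  58.2] F jig [-8.89  0.33  2.04] toolx yaw 122.34 w 0.249
t 6.4 jig xyz mm [-93.7 -10.2  68.3] F jig [-8.67  0.6   2.24] toolx yaw 122.35 w 0.251
```

```bash
python3 nudge.py '0.05 0 -0.1 0 0.25
0.054 0 -0.1 0 0.25
0 0 0 0 0.25'>/dev/null;python3 h.py
python3 nudge.py '0.066 0 -0.1 0 0.25
0.076 0 -0.1 0 0.25
0 0 0 0 0.25'>/dev/null;python3 h.py
python3 - <<'E'
from h import *
import cv2
b=arm.get_image('side')['image'][100:200,260:380]
cv2.imwrite('pics/c4.png',cv2.resize(b,None,fx=5,fy=5,interpolation=cv2.INTER_CUBIC))
E
```

```text
t 6.7 jig xyz mm [-87.9 -10.2  78.1] F jig [-7.74  1.44  4.24] toolx yaw 122.37 w 0.251
t 7.0 jig xyz mm [-80.3 -10.2  88.1] F jig [-6.03  1.25  3.35] toolx yaw 122.39 w 0.249
```

View pics/c4.png

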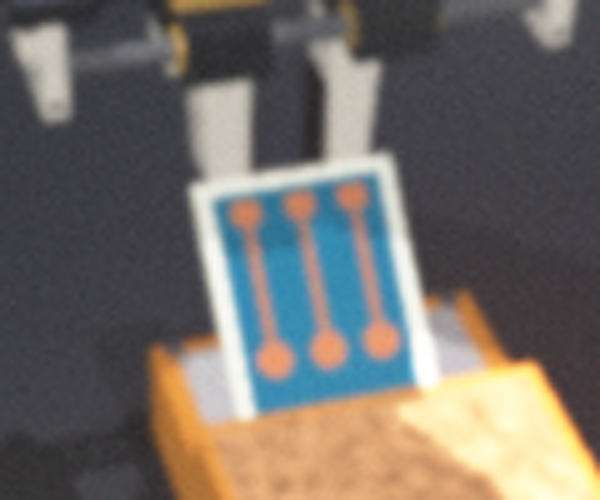

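The board is up at about 42° and straight. I continue along the arc.

In the tool's units: 0.0055 m is 0.11, -0.005 m is -0.1.

```bash
python3 nudge.py '0.092 0 -0.1 0 0.25
0.11 0 -0.1 0 0.25
0 0 0 0 0.25'>/dev/null;python3 h.py
python3 nudge.py '0.13 0 -0.1 0 0.25
0.15 0 -0.08 0 0.25
0 0 0 0 0.25'>/dev/null;python3 h.py
```

```text
t 7.35 jig xyz mm [-67.3 -10.2  97. ] F jig [-0.7   0.88  0.66] toolx yaw 122.48 w 0.252
t 7.65 jig xyz mm [-52.7 -10.2 105.9] F jig [-0.02  0.68  0.65] toolx yaw 122.52 w 0.249
```

In the tool's units: 0.005 m is 0.1, -0.002 m is -0.04.

```bash
python3 nudge.py '0.1 0 -0.04 0 0.25
0.1 0 -0.02 0 0.25
0.1 0 0 0 0.25
0.1 0 0 0 0.25
0 0 0 0 0.25'>/dev/null;python3 h.py
python3 - <<'E'
from h import *
import cv2
b=arm.get_image('side')['image'][90:200,250:380]
cv2.imwrite('pics/c5.png',cv2.resize(b,None,fx=5,fy=5,interpolation=cv2.INTER_CUBIC))
E
```

```text
t 8.15 jig xyz mm [-33.4  -9.9 108.6] F jig [-0.28 -1.02 -0.19] toolx yaw 122.48 w 0.252
```

View pics/c5.png

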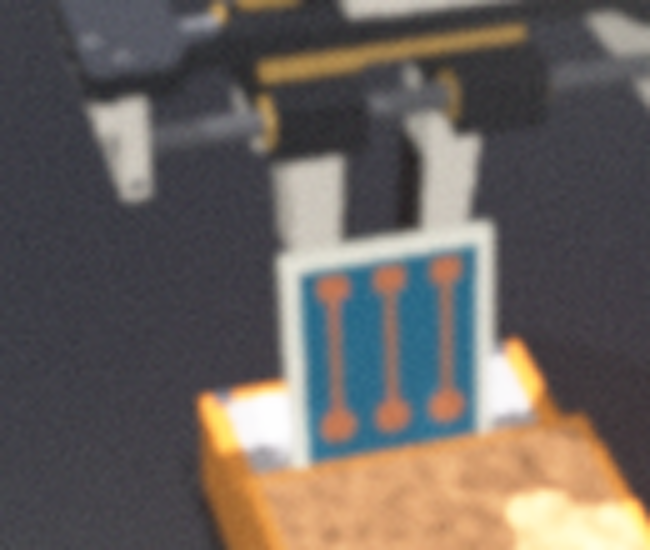

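The board is nearly upright at about 75°, with its leading edge at the foot of the step. I keep pushing forward, more slowly near vertical.

In the tool's units: 0.005 m is 0.1, 0.004 m is 0.08.

```bash
python3 nudge.py '0.1 0 0 0 0.25
0.1 0 0 0 0.25
0.08 0 0 0 0.25
0.08 0 0 0 0.25
0.06 0 0 0 0.25
0.06 0 0 0 0.25
0 0 0 0 0.25'>/dev/null;python3 h.py
python3 nudge.py '0.06 0 0 0 0.25
0.06 0 0 0 0.25
0.06 0 0 0 0.25
0 0 0 0 0.25
0 0 0 0 0.25'>/dev/null;python3 h.py
python3 - <<'E'
from h import *
import cv2
b=arm.get_image('side')['image'][90:230,250:400]
cv2.imwrite('pics/c6.png',cv2.resize(b,None,fx=4,fy=4,interpolation=cv2.INTER_CUBIC))
E
```

```text
t 8.9 jig xyz mm [-10.   -9.9 108.7] F jig [-0.14  0.51  1.03] toolx yaw 122.46 w 0.254
t 9.4 jig xyz mm [ -1.4  -9.9 108.7] F jig [-0.35 -0.43  0.06] toolx yaw 122.44 w 0.249
```

View pics/c6.png

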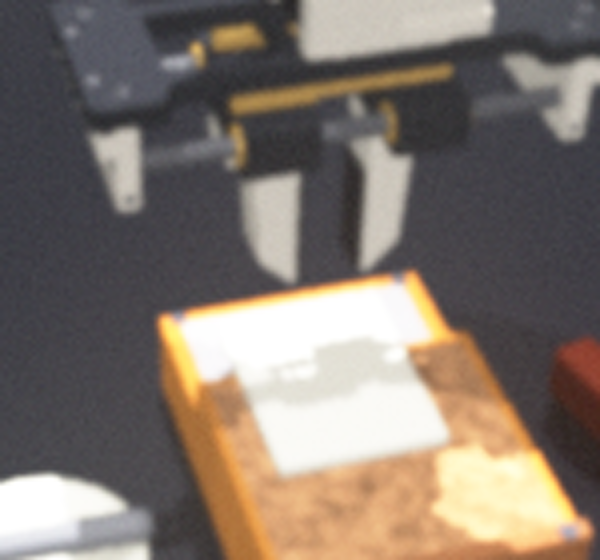

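The board has flipped: it lies white side up on the cork, overhanging the step edge, with its far corners at crop (285,475) and (450,440). I retreat upward and verify.

```bash
python3 nudge.py '0 0 -0.4 0 0.25
0 0 -0.6 0 0.25
-0.4 0 -0.6 0 0.25
-0.8 0 -0.4 0 0.25
-0.8 0 0 0 0.25
-0.8 0 0 0 0.25
-0.8 0 0 0 0.25
0 0 0 0 0.25
0 0 0 0 0.25'>/dev/null;python3 h.py
python3 - <<'E'
from h import *
import cv2
d=arm.get_image('side')
X=np.array([np.cos(th),np.sin(th)]);Y=np.array([-X[1],X[0]])
f=[ray(d,250+u/4,90+v/4,.060)[:2]-O for u,v in((285,475),(450,440))]
print('far corners jig',[(p@X,p@Y) for p in f],'middle x',np.mean(f,0)@X-.045)
t=arm.get_image('top')['image'][130:300,230:430];b=d['image'][130:320,220:445]
cv2.imwrite('pics/c7.png',np.vstack([cv2.resize(t,(400,300)),cv2.resize(b,(400,300))]))
E
```

```text
t 10.35 jig xyz mm [-182.6   -9.1  208.2] F jig [ 0.5  -0.64 -0.28] toolx yaw 122.29 w 0.25
far corners jig [(np.float64(0.06662921329882558), np.float64(-0.04259254056384903)), (np.float64(0.0653994694866352), np.float64(0.02615636029736673))] middle x 0.021014341392730396
```

View pics/c7.png

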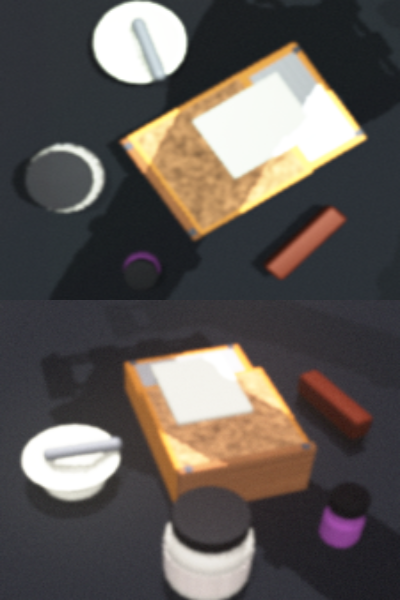

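The board lies flat with its white side up, and the bystanders are unmoved. I do one quick profile check of the far edge position.

```bash
python3 - <<'E'
from h import *
import cv2
X=np.array([np.cos(th),np.sin(th)]);Y=np.array([-X[1],X[0]])
for n in('top','side'):
    d=arm.get_image(n);T=np.linalg.inv(d['cam_to_world']);S=cv2.cvtColor(d['image'],cv2.COLOR_BGR2HSV)[...,1].astype(np.float32)
    xs=np.arange(-.04,.09,.001);pr=0
    for y in(-.03,-.02,-.01,0,.01):
        P=np.array([[*(O+X*x+Y*y),.061] for x in xs])@T[:3,:3].T+T[:3,3]
        pr=pr+cv2.remap(S,(P[:,0]/P[:,2]*d['fx']+d['cx']).astype(np.float32)[:,None],(P[:,1]/P[:,2]*d['fy']+d['cy']).astype(np.float32)[:,None],cv2.INTER_LINEAR).ravel()/5
    print(n,[(int(1e3*x+.1*np.sign(x)),int(v)) for x,v in zip(xs,pr)][::3])
E
```

```text
top [(-40, 4), (-37, 5), (-34, 5), (-31, 5), (-28, 3), (-25, 4), (-22, 4), (-19, 4), (-16, 5), (-13, 5), (-10, 5), (-7, 5), (-4, 4), (-1, 4), (2, 5), (5, 5), (8, 4), (11, 4), (14, 4), (17, 4), (20, 4), (23, 4), (26, 4), (29, 4), (32, 4), (35, 4), (38, 4), (41, 4), (44, 4), (47, 4), (50, 4), (53, 4), (56, 4), (59, 4), (62, 23), (65, 107), (68, 125), (71, 124), (74, 125), (77, 124), (80, 125), (83, 125), (86, 125), (89, 125)]
side [(-40, 134), (-37, 144), (-34, 92), (-31, 33), (-28, 8), (-25, 4), (-22, 5), (-19, 6), (-16, 6), (-13, 6), (-10, 7), (-7, 7), (-4, 7), (-1, 7), (2, 7), (5, 7), (8, 7), (11, 7), (14, 7), (17, 7), (20, 7), (23, 7), (26, 7), (29, 7), (32, 7), (35, 7), (38, 7), (41, 7), (44, 7), (47, 7), (50, 7), (53, 7), (56, 7), (59, 7), (62, 10), (65, 28), (68, 72), (71, 113), (74, 122), (77, 123), (80, 123), (83, 122), (86, 123), (89, 122)]
```

```bash
python3 -c "
from cell import arm
print(arm.sign_off())"
```

```text
the job is handed in; nothing more can be done
None
```

The board flipped and now lies white side up on the cork, its middle about 20 mm past the step; the bystanders look unmoved, the arm is clear, and the job was handed in at about 10.5 s (no verdict returned).

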